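Load the sample carrier and hold it level

TASK

Stand the sample cup with the blue lid in the free seat of the carrier, flat between the seat's four low orange stops, and let go of it while the carrier still stands on the cooling block. Then take the carrier by its upright black grip, lift it off the block without tipping it, and finish holding it still and level in the air at least 10 cm above the block with both cups in their seats: do not set it down or let go. Leave the cup with the orange lid, the bottle and the meter where they are.

Things in the scene. Friction and masses are not known exactly. Their poses are not given: they have to be found in the camera images.
- cup_blue_center (a point): The cup to load: a closed sample cup, 50 mm across and 36 mm tall, about 70 g; this point is its centre, 18 mm above its underside, z up. White body, blue lid; it stands on the table.
- cup_orange_center (a point): Bystander, to be left alone: a closed sample cup, 50 mm across and 36 mm tall, about 70 g; this point is its centre, 18 mm above its underside, z up. White body, orange lid; it stands on the table, and may have changed places with the blue one.
- cup_white_center (a point): The cup already in the carrier: a closed sample cup, 50 mm across and 36 mm tall, about 70 g; this point is its centre, 18 mm above its underside, z up. All white.
- carrier: Loose dark grey carrier plate, 90 mm (its x) by 205 mm (its y) and 8 mm thick, about 350 g empty, lying on the cooling block. Origin at the centre of its underside, z up. A seat lies 70 mm to either side of the centre along its y; the grip stands in the middle.
- carrier_grip (a point): Where to hold the carrier: on its upright black grip, a flat bar 44 mm long (carrier x), 12 mm thick (carrier y, the way to pinch it) whose top is 64 mm above the carrier's underside (56 mm above the plate). This point is on the grip's middle, 13 mm below its top and 51 mm above the carrier's underside; axes as the carrier's. The seated cups' walls are 39 mm away from the faces of the grip.
- seat_free (a point): Centre of the empty seat (marked by a white disc 52 mm across), on the plate's upper face (8 mm above the carrier's underside), 70 mm from the carrier's centre towards its +y; axes as the carrier's. Around it stand four orange stops, 8 mm tall, 9 mm wide at the foot and tapered, at 23 mm in x and 23 mm in y either way (on the diagonals): a cup between them has 2 to 3 mm of play all round, and comes to stand flat on the plate.
- seat_taken (a point): Centre of the other seat, with like stops, 70 mm towards the carrier's -y, on the plate's upper face; the white cup stands there.
- block: Fixed light grey aluminium cooling block, 120 x 220 mm and 25 mm tall, under the carrier. Origin at the centre of its underside on the table, z up.
- bottle: Bystander: white bottle with a red cap, 66 mm across and 150 mm tall, standing on the table. Origin at the centre of its underside.
- meter: Bystander: black hand-held meter lying on the table, 160 x 75 mm and 30 mm tall. Origin at the centre of its underside, x along its length.
Not all that is in view belongs to the job. There is more than one size of the part that bears cup_blue_center; the job needs the middle-sized.

How it is judged:
By the outcome, as a careful person would: the job done as asked, in the order asked, and still so for the second after the job is handed in, while the arm keeps its last pose, push and grip.
It also fails if it takes over 59 s, if anything falls off the work surface, if the arm or the gripper's body presses on something with over 40 N, if the wrist force passes 120 N, or if a joint passes its speed limit or range.

ROBOT

A 7-joint arm with a two-finger parallel gripper is mounted at the origin on the work surface. World frame = base frame: x ahead of the robot, y to its left, z up, the work surface at z = 0. Lengths are in m, angles in rad, forces in N, time in s.
With the tool pointing down it reaches from about 0.425 to 0.925 m from the base axis. Payload 6.8 kg.
Tool frame: the origin (TCP) lies midway between the tips of the shut fingers; the grasp point (between the pads) lies 19 mm behind it; z points along the fingers, y is the line along which they close (so a half turn about z gives the same grasp; the last joint's range is limited). The gripper opens to 88 mm and grips with 3 to 60 N. Pads are 20 mm wide; open, the fingers measure 115 mm over their backs; the gripper's body (75 mm by 178 mm) begins 61 mm behind the grasp point.
Start: joints at [-1.286, 0.477, 0.022, 1.555, -0.011, 1.109, -0.083], TCP at [0.258, 0.624, 0.223] pointing down, gripper open.
Joint ranges: [-2.96, 2.96], [-0.34, 2.1], [-1.41, 1.46], [0.24, 2.44], [-1.37, 4.51], [0.17, 1.92], [-2.96, 2.96]. Speed limits (rad/s): [2.39, 2.39, 3.14, 3.14, 3.14, 3.14, 3.14].

INTERFACE

Orientations are given as a unit quaternion [w, x, y, z].
In Python, from bench import arm gives the robot as it stands.
- The arm moves only by the tool send_rows, never from a script. Its argument "steps" is one flat list of numbers, 7 for each row, row after row: the turn, a rotation vector about the tool's x, y, z in rad, then the shift along the tool's x, y, z in cm, then the opening, from 0 (shut) to 1 (fully open). A call has 1 to 20 rows; each row shifts and turns the commanded pose from where the row before left it, along the tool's axes as they then stand; what a row does not reach is not made up. A row lasts 1/10 s, in which the tool goes at most 50 mm and 8.59 degrees, less where a joint would pass 70% of its speed; a pose out of reach is approached as far as the arm can. A call is refused whole if a number of a shift passes 5 or a number of a turn 0.15, either way. A call with a gripper value outside its range is refused whole. The fingers move at their own pace and stop on an object; "grip_force" is the grip in N (left out, the last holds). Time passes only in rows, so rows that do not move let the fingers close. It gives the time, the measured TCP pose, the force, the opening and the grip force at its end, in the units of the state.
- arm.state(): the state, without advancing time (a new reading comes with each control period).
- arm.get_image(name): name is "scene" or "top" or "wrist"; returns (picture, depth): 384x512x3 uint8, red, green, blue; 384x512 float32, m along the optical axis (not along the pixel's ray), 0 where there is no reading.
- arm.camera_model(name): a dict with "fx", "fy", "cx", "cy" (pixels), "R" (3x3) and "t" (3): a world point X has camera coordinates R X + t. Camera axes: x right, y down, z forward; pixel columns grow to the right and rows downward; lengths in m; the calibration is good to about 2 mm. A picture is of the moment at which its call begins: read the wrist's pose just before it. camera_model takes no time and is no camera call; for the wrist camera it gives the pose at the moment of the call.
- arm.finish_job(): hands the job in; it is judged then, once.
Trained networks look in the newest picture that a camera, given by its name, has taken for a name from the list of things; names that differ only in an ending like _2 or _b are one class to them, and where a whole thing is asked for, a point or a joint stands for the part that bears it (a point fixed in the world has none). Each returns a list of dicts, best first, with "score" (0 to 1); they miss things now and then, are a little off and sometimes report something else, mostly with a low value. They report only what shows in the picture. A call takes as long as a camera call. They do not tell look-alikes from the thing itself.
- arm.outline_of(thing, camera): "mask" (384x512 bool, what is visible of it).
- arm.place_of(thing, camera): "centre" ([x, y, z] in m, in the coordinates of the camera as it stood for that picture, good to about 4 mm: a listed point, or the origin of a listed thing).
The state is a dict: "clock": time; "qpos": joint angles; "joint_velocities": joint speeds; "tau": joint torques, N m; "ee_pos": TCP position; "orientation": TCP orientation; "contact_force": force on the tool from outside, world axes, zero at the start; "moment": the same for the moment, N m; "grip_width": finger opening in m; "grip_force": force on a finger pad.
Only numpy, scipy, OpenCV 4.12 (cv2) and the standard library are available. Lean on these libraries where they do the work, as an engineer would, in place of code of your own. Each camera call takes 0.05 s, during which the arm holds its last target. There are 200 camera calls.

## Working session

There is one attempt and no reset: what is moved stays moved. The work goes in short steps, Python scripts to look and compute and a tool call to move; the robot and the scene stay as the last step left them, time stands still between calls to the robot, and variables do not carry over. Pictures are saved under pics/ and viewed, at most 10 in all, crops included, and the job is handed in when it is done.

Besides the shell and the picture viewer there is one more tool, called by a JSON object that holds its "fn" and its "kwargs", one argument or row to a line. send_rows: Moves the arm, as the interface text tells. Its arguments: {"type":"object","properties":{"steps":{"type":"array"},"grip_force":{"type":"number"}},"required":["steps"]}

```bash
mkdir -p pics
cat > h.py <<'E'
import numpy as np, cv2
from bench import arm
def world(cam,p):
    m=arm.camera_model(cam); return np.array(m["R"]).T@(np.array(p)-np.array(m["t"]))
def cloud(cam,depth):
    m=arm.camera_model(cam); v,u=np.mgrid[0:384,0:512]
    P=np.stack([(u-m["cx"])/m["fx"]*depth,(v-m["cy"])/m["fy"]*depth,depth],-1)
    return (P-np.array(m["t"]))@np.array(m["R"])
E
python3 - <<'E'
from h import *
ims=[]
for c in("top","scene"):
    im,d=arm.get_image(c); ims.append(im); np.save(c+"_d.npy",d); np.save(c+"_i.npy",im)
    for n in["cup_blue_center","cup_orange_center","cup_white_center","carrier","carrier_grip","seat_free","seat_taken","block","bottle","meter"]:
        for r in arm.place_of(n,c)[:4]: print(c,n,round(r["score"],2),world(c,r["centre"]).round(4))
    cv2.imwrite(f"pics/{c}.png",cv2.resize(im[...,::-1],(800,600)))
s=arm.state();print(s["clock"],s["ee_pos"],s["orientation"],s["grip_width"])
E
```

```text
top cup_blue_center 0.74 [ 0.6044 -0.3764  0.0169]
top cup_blue_center 0.67 [ 0.6883 -0.4401  0.0239]
top cup_blue_center 0.55 [ 0.5142 -0.3343  0.0141]
top cup_orange_center 0.76 [ 0.435  -0.3413  0.0189]
top cup_white_center 0.52 [ 0.4349 -0.3409  0.0198]
top cup_white_center 0.5 [0.6069 0.034  0.0545]
top carrier 0.88 [ 0.5805 -0.0242  0.0223]
top carrier_grip 0.74 [ 0.5861 -0.0259  0.0752]
top carrier_grip 0.3 [ 0.5846 -0.0278  0.0246]
top seat_free 0.84 [ 0.5564 -0.0918  0.0339]
top seat_taken 0.94 [0.6117 0.0334 0.0372]
top seat_taken 0.59 [ 0.5824 -0.0296  0.0237]
top block 0.59 [ 0.5779 -0.0266 -0.005 ]
top bottle 0.77 [0.6092 0.3865 0.0014]
top meter 0.78 [0.4263 0.3693 0.0018]
top meter 0.71 [ 0.4334 -0.3402  0.0206]
scene cup_blue_center 0.74 [ 0.5115 -0.3358  0.0127]
scene cup_blue_center 0.63 [ 0.6001 -0.3758  0.0175]
scene cup_blue_center 0.63 [ 0.6859 -0.4363  0.0249]
scene cup_orange_center 0.51 [ 0.4333 -0.3396  0.0188]
scene cup_white_center 0.53 [0.6067 0.0418 0.0509]
scene carrier 0.63 [ 0.5816 -0.0277  0.0278]
scene carrier_grip 0.8 [ 0.5814 -0.0244  0.0755]
scene carrier_grip 0.35 [ 0.5983 -0.374   0.0189]
scene seat_free 0.79 [ 0.5507 -0.092   0.0323]
scene seat_taken 0.62 [0.6102 0.035  0.0314]
scene block 0.68 [ 0.5803 -0.0204  0.0017]
scene bottle 0.85 [0.5999 0.3942 0.0023]
scene bottle 0.5 [ 0.4301 -0.341   0.0178]
scene meter 0.85 [0.4205 0.3755 0.    ]
1.1 [0.25836747 0.62361664 0.22268772] [-8.68616849e-06  1.95135477e-01  9.80776297e-01  1.83105829e-05] 0.08776145390219571
```

View pics/top.png

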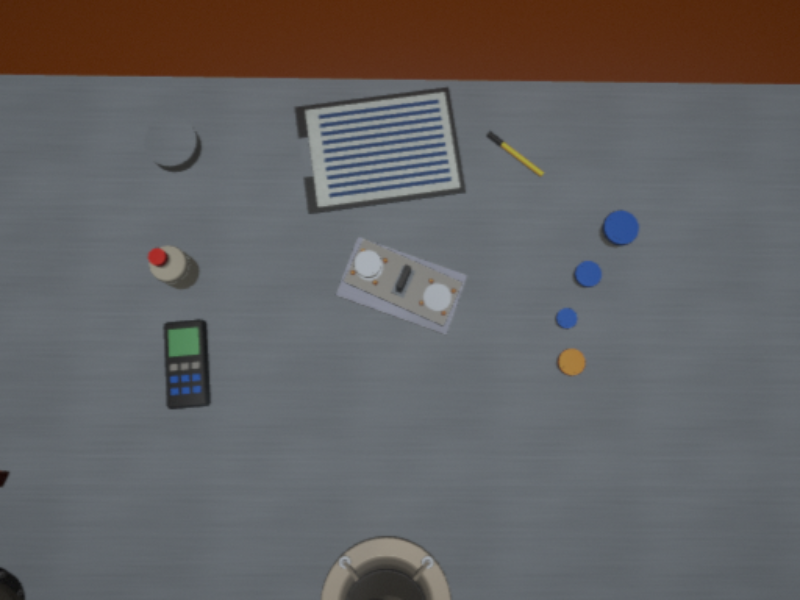

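View pics/scene.png

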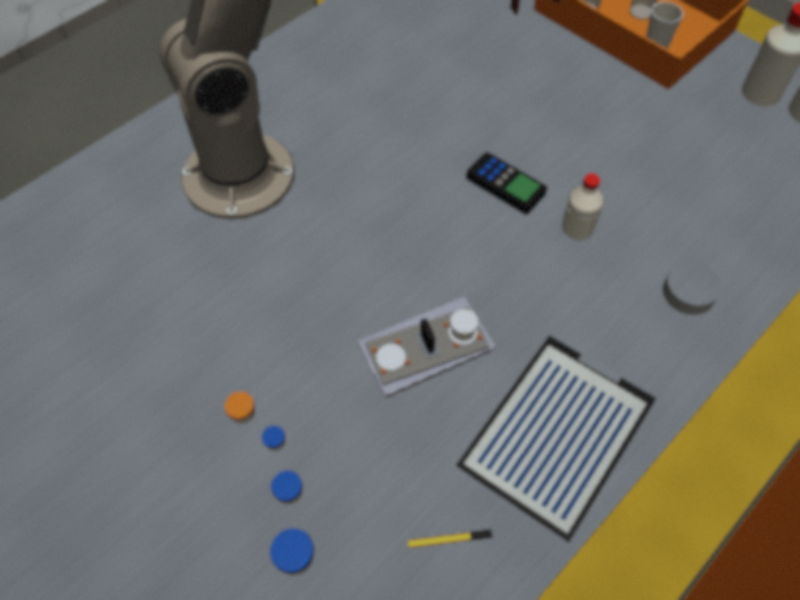

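The top view shows three blue lids: large at (621,228), middle at (588,274) and small at (567,318). The orange lid at (572,362) is the same size as the middle one, so the middle blue cup at about (0.60,-0.376) is the target. The carrier's pinch axis is already nearly parallel to tool y.

{"fn": "send_rows", "kwargs": {
  "steps": [0,0,0,-2.7,-2.8,-0.1,1,0,0,0,-2.7,-2.8,-0.1,1,0,0,0,-2.7,-2.8,-0.1,1,0,0,0,-2.7,-2.8,-0.1,1,0,0,0,-2.7,-2.8,-0.1,1,0,0,0,-2.7,-2.8,-0.1,1,0,0,0,-2.7,-2.8,-0.1,1,0,0,0,-2.7,-2.8,-0.1,1,0,0,0,-2.7,-2.8,-0.1,1,0,0,0,-2.7,-2.8,-0.1,1,0,0,0,-2.7,-2.8,-0.1,1,0,0,0,-2.7,-2.8,-0.1,1,0,0,0,-2.7,-2.8,-0.1,1,0,0,0,-2.7,-2.8,-0.1,1,0,0,0,-2.7,-2.8,-0.1,1,0,0,0,-2.7,-2.8,-0.1,1,0,0,0,-2.7,-2.8,-0.1,1,0,0,0,-2.7,-2.8,-0.1,1,0,0,0,-2.7,-2.8,-0.1,1,0,0,0,0,0,0,1]
}}

```text
clock: 3.1
ee_pos: [0.5297, -0.07, 0.2423]
orientation: [0.001, 0.199, 0.98, -0.001]
contact_force: [-0.0, -0.6, -0.2]
grip_width: 0.0876
grip_force: 0.0
```

```bash
cat >> h.py <<'E'
def look(names,tag,save=True):
    s=arm.state(); im,d=arm.get_image("wrist"); C=cloud("wrist",d)
    np.savez(tag,im=im,C=C,d=d)
    for n in names:
        for r in arm.place_of(n,"wrist")[:3]: print(n,round(r["score"],2),world("wrist",r["centre"]).round(4))
    if save: cv2.imwrite(f"pics/{tag}.png",im[...,::-1])
    print("tcp",s["ee_pos"].round(4),np.round(s["orientation"],4),"q",np.round(s["qpos"],2),"t",s["clock"],"F",np.round(s["contact_force"],1),"w",s["grip_width"],s["grip_force"])
    m=arm.camera_model("wrist"); print("cam",(-np.array(m["R"]).T@m["t"]).round(3)); return im,C
E
python3 -c "
from h import *
look(['carrier','carrier_grip','seat_free','seat_taken','cup_white_center'],'w1')"
```

```text
carrier 0.86 [ 0.5776 -0.0215  0.0269]
carrier_grip 0.75 [ 0.5792 -0.0201  0.0759]
seat_free 0.89 [ 0.5523 -0.08    0.0299]
seat_free 0.42 [ 0.4333 -0.3269  0.0155]
seat_taken 0.56 [0.6097 0.0432 0.0346]
cup_white_center 0.79 [0.605  0.0541 0.0492]
tcp [ 0.5297 -0.07    0.2423] [ 0.0012  0.1989  0.98   -0.0011] q [-0.36  0.23  0.45  1.89 -0.11  1.04  1.3 ] t 3.1 F [-0.  -0.6 -0.2] w 0.08758115506070434 0.0
cam [ 0.46  -0.034  0.404]
```

View pics/w1.png

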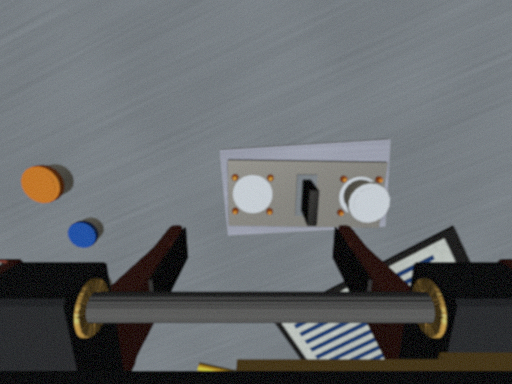

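```bash
cat >> h.py <<'E'
def stops(tag):
    z=np.load(tag+".npz"); im,C=z["im"],z["C"]; h=cv2.cvtColor(im,cv2.COLOR_RGB2HSV)
    m=((h[...,0]<18)&(h[...,1]>130)&(h[...,2]>90)&(C[...,2]>.025)&(C[...,2]<.06)).astype(np.uint8)
    n,l,st,ce=cv2.connectedComponentsWithStats(m)
    for i in range(1,n):
        if 8<st[i,4]<400: print("stop",st[i,4],ce[i].round(1),np.median(C[l==i],0).round(4))
    g=(im.max(2)<50)&(C[...,2]>.075)&(C[...,2]<.1); 
    P=C[g]; 
    if len(P)>20: print("grip top?",len(P),np.median(P,0).round(4),cv2.minAreaRect((P[:,:2]*1000).astype(np.float32)))
E
python3 -c "
from h import *
look(['carrier','carrier_grip','seat_free','seat_taken','cup_white_center'],'w2');stops('w2')"
```

```text
carrier 0.74 [ 0.5794 -0.0287  0.0279]
carrier 0.21 [0.6138 0.0377 0.0358]
carrier_grip 0.87 [ 0.5805 -0.0292  0.0767]
seat_free 0.83 [ 0.5496 -0.0944  0.034 ]
seat_taken 0.61 [0.6141 0.0361 0.0379]
cup_white_center 0.94 [0.607  0.041  0.0548]
tcp [ 0.5284 -0.0627  0.2416] [-2.000e-04  1.939e-01  9.810e-01  3.000e-04] q [-0.37  0.23  0.44  1.9  -0.11  1.04  1.3 ] t 3.4 F [ 0.6 -0.3 -0.2] w 0.0876020525767061 0.0
cam [ 0.46  -0.035  0.404]
stop 18 [228.9 180.9] [ 0.5219 -0.101   0.0401]
stop 14 [264.1 181.4] [ 0.539  -0.06    0.0394]
stop 24 [337.2 183.6] [0.5774 0.0246 0.04  ]
stop 29 [372.4 184.7] [0.5961 0.066  0.0401]
stop 24 [228.9 214.3] [ 0.5631 -0.12    0.0397]
stop 23 [263.1 215.2] [ 0.5811 -0.0785  0.0404]
stop 23 [334. 217.] [0.619  0.0068 0.0404]
grip top? 290 [ 0.5802 -0.0286  0.0886] ((579.1099853515625, -27.286109924316406), (10.927248001098633, 41.5572624206543), 66.72637939453125)
```

{"fn": "send_rows", "kwargs": {
  "steps": [0,0,0,-1.8,-2.5,0.4,1,0,0,0,-1.8,-2.5,0.4,1,0,0,0,-1.8,-2.5,0.4,1,0,0,0,-1.8,-2.5,0.4,1,0,0,0,-1.8,-2.5,0.4,1,0,0,0,-1.8,-2.5,0.4,1,0,0,0,-1.8,-2.5,0.4,1,0,0,0,-1.8,-2.5,0.4,1,0,0,0,-1.8,-2.5,0.4,1,0,0,0,-1.8,-2.5,0.4,1,0,0,0,0,0,0,1,0,0,0,0,0,0,1,0,0,0,0,0,0,1]
}}

```text
clock: 5.0
ee_pos: [0.5996, -0.3625, 0.2016]
orientation: [-0.0, 0.194, 0.981, 0.001]
contact_force: [-0.1, 0.9, -0.4]
grip_width: 0.0879
grip_force: 0.0
```

```bash
cat >> h.py <<'E'
def lids(tag):
    z=np.load(tag+".npz"); im,C=z["im"],z["C"]; h=cv2.cvtColor(im,cv2.COLOR_RGB2HSV)
    m=((h[...,0]>95)&(h[...,0]<130)&(h[...,1]>140)&(C[...,2]>.01)).astype(np.uint8)
    n,l,st,ce=cv2.connectedComponentsWithStats(m)
    for i in range(1,n):
        if st[i,4]>150:
            P=C[l==i]; zt=np.percentile(P[:,2],80); P=P[P[:,2]>zt-.006]
            c,r=cv2.minEnclosingCircle((P[:,:2]*1000).astype(np.float32)); print("lid",st[i],P.mean(0).round(4),zt.round(4),np.round(c,1),round(r,1))
E
python3 -c "
from h import *
look(['cup_blue_center'],'w3');lids('w3')"
```

```text
cup_blue_center 0.95 [ 0.5133 -0.3327  0.0154]
cup_blue_center 0.94 [ 0.5991 -0.3742  0.0203]
cup_blue_center 0.69 [ 0.6887 -0.4399  0.025 ]
tcp [ 0.5996 -0.3625  0.2016] [-1.000e-04  1.944e-01  9.809e-01  5.000e-04] q [ 0.14  0.58  0.48  1.53 -0.29  1.11  1.86] t 5.0 F [-0.1  0.9 -0.4] w 0.08789231113801942 0.0
cam [ 0.531 -0.333  0.364]
lid [237  82  34  36 969] [ 0.5155 -0.3339  0.0296] 0.0292 [ 515.7 -334. ] 18.7
lid [ 228  163   42   42 1368] [ 0.5979 -0.3743  0.0379] 0.0371 [ 575.7 -359.8] 51.6
lid [ 203  243   53   50 2142] [ 0.6822 -0.4346  0.0518] 0.049 [ 619.6 -396.8] 108.6
```

View pics/w3.png

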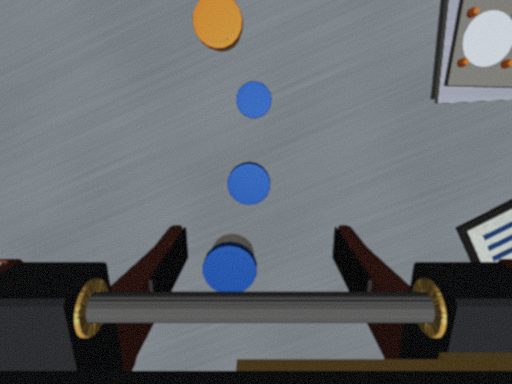

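The middle lid is at (249,184), with its top at 37 mm, which matches the 36 mm cup. I'm descending on it, with a small turn to match the carrier's 66.1°.

{"fn": "send_rows", "kwargs": {
  "steps": [0,0,0.026,-0.3,-1.2,1.5,1,0,0,0,0,0,2.5,1,0,0,0,0,0,2.5,1,0,0,0,0,0,2.5,1,0,0,0,0,0,2.5,1,0,0,0,0,0,2.5,1,0,0,0,0,0,2.5,1,0,0,0,0,0,2,1,0,0,0,0,0,1,1,0,0,0,0,0,0,1,0,0,0,0,0,0,1]
}}

```text
clock: 6.2
ee_pos: [0.5976, -0.3769, 0.0071]
orientation: [0.0, 0.208, 0.978, -0.0]
contact_force: [0.3, -0.4, -0.3]
grip_width: 0.0874
grip_force: 0.0
```

```bash
python3 -c "
from h import *
look(['cup_blue_center'],'w4');lids('w4')"
```

```text
cup_blue_center 0.95 [ 0.6012 -0.3746  0.0193]
cup_blue_center 0.76 [ 0.5175 -0.3364  0.016 ]
tcp [ 0.5976 -0.3769  0.0071] [ 3.000e-04  2.081e-01  9.781e-01 -2.000e-04] q [ 0.21  0.8   0.39  1.63 -0.4   0.79  1.93] t 6.2 F [ 0.3 -0.4 -0.3] w 0.08744359142072196 0.0
cam [ 0.53  -0.346  0.17 ]
lid [ 228   24   85   92 6086] [ 0.5156 -0.3343  0.0292] 0.0294 [ 515.8 -334.4] 19.2
lid [ 215  216   95   77 6074] [ 0.5944 -0.3733  0.0379] 0.0373 [ 573.4 -364.3] 47.0
```

View pics/w4.png

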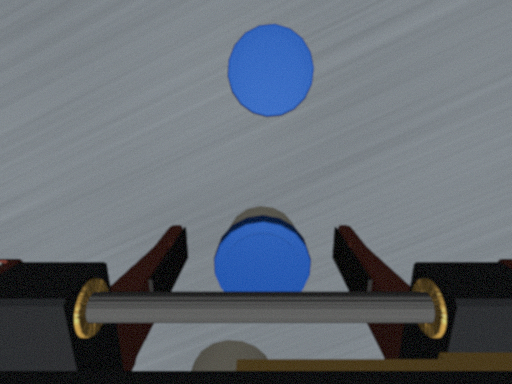

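{"fn": "send_rows", "kwargs": {
  "steps": [0,0,0,0,0,0,0.4,0,0,0,0,0,0,0.4,0,0,0,0,0,0,0.4,0,0,0,0,0,0,0.4,0,0,0,0,0,0,0.4,0,0,0,0,0,0,0.4,0,0,0,0,0,0,0.4],
  "grip_force": 20
}}

```text
clock: 7.0
ee_pos: [0.5974, -0.3763, 0.0067]
orientation: [-0.0, 0.208, 0.978, 0.0]
contact_force: [-0.1, 1.1, 1.1]
grip_width: 0.0496
grip_force: 20.0
```

```bash
python3 -c "
from h import *
im,C=look(['cup_blue_center'],'w5')
h=cv2.cvtColor(im,cv2.COLOR_RGB2HSV)
m=((h[...,0]>95)&(h[...,0]<130)&(h[...,1]>140)&(C[...,2]>.034)&(C[...,2]<.042)).astype(np.uint8);m[:130]=0
P=C[m>0]
s=arm.state()['ee_pos'];q=arm.state()['orientation']
from scipy.spatial.transform import Rotation as R
R=R.from_quat([q[1],q[2],q[3],q[0]])
L=R.inv().apply(P-s)
print('tool-frame extents x',np.percentile(L[:,0],[.5,99.5]),'y',np.percentile(L[:,1],[.5,99.5]),'z',np.median(L[:,2]))
"
```

```text
cup_blue_center 0.92 [ 0.5147 -0.3363  0.014 ]
cup_blue_center 0.7 [ 0.5987 -0.3747  0.0182]
tcp [ 0.5974 -0.3763  0.0067] [-0.000e+00  2.079e-01  9.782e-01  1.000e-04] q [ 0.21  0.8   0.39  1.63 -0.4   0.79  1.93] t 7.0 F [-0.1  1.1  1.1] w 0.049611631652510806 20.000081956386566
cam [ 0.53  -0.345  0.169]
tool-frame extents x [-0.01442234  0.02302743] y [-0.02333429  0.02556722] z -0.029610372107953427
```

{"fn": "send_rows", "kwargs": {
  "steps": [0,0,0,0,0,-1,0.4,0,0,0,0,0,-3,0.4,0,0,0,0,0,-3,0.4,0,0,0,0,0,-3,0.4,0,0,0,0.9,2.4,-0.1,0.4,0,0,0,0.9,2.4,-0.1,0.4,0,0,0,0.9,2.4,-0.1,0.4,0,0,0,0.9,2.4,-0.1,0.4,0,0,0,0.9,2.4,-0.1,0.4,0,0,0,0.9,2.4,-0.1,0.4,0,0,0,0.9,2.4,-0.1,0.4,0,0,0,0.9,2.4,-0.1,0.4,0,0,0,0.9,2.4,-0.1,0.4,0,0,0,0.7,2.4,-0.1,0.4,0,0,0,0,0,0,0.4,0,0,0,0,0,0,0.4,0,0,0,0,0,0,0.4]
}}

```text
clock: 8.8
ee_pos: [0.6143, -0.123, 0.117]
orientation: [0.0, 0.209, 0.978, -0.0]
contact_force: [0.3, 0.0, -0.8]
grip_width: 0.0495
grip_force: 20.0
```

```bash
python3 -c "
from h import *
from scipy.spatial.transform import Rotation as R
im,C=look(['seat_free','carrier_grip'],'w6');stops('w6')
z=np.load('w6.npz');s=arm.state();q=s['orientation'];Rm=R.from_quat([q[1],q[2],q[3],q[0]])
h=cv2.cvtColor(im,cv2.COLOR_RGB2HSV)
m=((h[...,0]<18)&(h[...,1]>130)&(h[...,2]>90)&(C[...,2]>.025)&(C[...,2]<.06)).astype(np.uint8)
n,l,st,ce=cv2.connectedComponentsWithStats(m)
for i in range(1,n):
    if st[i,4]>15: print(st[i,4],(1000*Rm.inv().apply(np.median(C[l==i],0)-s['ee_pos'])).round(1))
w=((h[...,1]<30)&(h[...,2]>170)&(abs(C[...,2]-.033)<.008)).astype(np.uint8)
n,l,st,ce=cv2.connectedComponentsWithStats(w)
for i in range(1,n):
    if st[i,4]>200:
        L=1000*Rm.inv().apply(C[l==i]-s['ee_pos']);print('white',st[i],ce[i],L.mean(0).round(1),L.min(0).round(1),L.max(0).round(1))
"
```

```text
seat_free 0.89 [ 0.5516 -0.0919  0.0268]
carrier_grip 0.68 [ 0.5755 -0.0288  0.077 ]
carrier_grip 0.28 [ 0.5503 -0.0905  0.0302]
tcp [ 0.6143 -0.123   0.117 ] [ 2.000e-04  2.087e-01  9.780e-01 -5.000e-04] q [-0.24  0.55  0.46  1.79 -0.31  0.87  1.52] t 8.8 F [ 0.3  0.  -0.8] w 0.04950252258707645 19.99982178211212
cam [ 0.547 -0.092  0.279]
stop 45 [235.1  89.5] [ 0.5238 -0.1024  0.0392]
stop 45 [292.8  88.8] [ 0.5409 -0.0618  0.0394]
stop 104 [414.   88.4] [0.5784 0.0234 0.0394]
stop 34 [290.8 146.6] [ 0.5804 -0.0802  0.0389]
stop 85 [406.1 147. ] [0.6196 0.0055 0.0394]
stop 38 [236.8 147.4] [ 0.5633 -0.1197  0.0392]
grip top? 980 [ 0.5797 -0.0296  0.0879] ((580.1349487304688, -27.747913360595703), (11.381182670593262, 41.68608093261719), 66.4945068359375)
45 [ 91.  -18.2  77.5]
45 [91.9 25.8 77.3]
104 [ 92.5 118.8  77.3]
34 [48.4 25.1 77.8]
85 [ 47.7 119.4  77.2]
38 [ 47.8 -17.9  77.5]
white [ 297   20  194   39 2772] [400.91233766  42.82070707] [127.1 110.9  91.1] [116.1  29.7  89.1] [143.  179.8  91.7]
white [270  38  31  21 275] [285.34909091  48.66545455] [122.9  20.6  91.1] [116.    8.6  89.5] [130.6  32.2  91.7]
white [210  40  64  24 493] [240.99188641  50.28600406] [121.8 -14.3  91.2] [112.6 -39.   88.9] [129.2  10.9  91.8]
white [ 232   85   65   68 3480] [263.91436782 118.20862069] [70.   3.9 83.3] [ 42.7 -22.2  80.6] [95.6 30.3 86. ]
white [405  84  43  68 683] [419.24743777 118.69985359] [ 69.6 129.7  83.2] [ 43.9 117.8  76.1] [ 96.4 150.3  85.1]
white [223 169  39  22 259] [241.73359073 181.91891892] [ 15.4 -15.4  91.2] [  7.9 -31.7  84.2] [27.   1.7 91.8]
white [287 174  83  13 338] [326.26331361 179.0147929 ] [18.1 59.4 91.2] [11.6 24.9 89.8] [22.8 96.8 91.7]
```

View pics/w6.png

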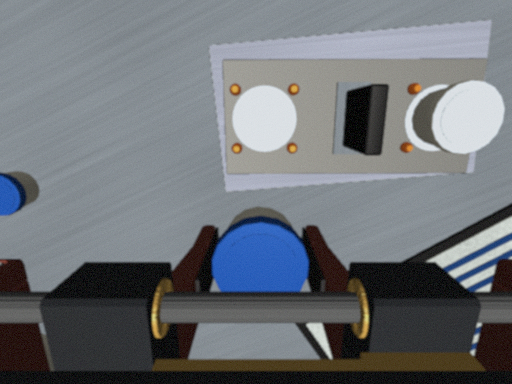

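{"fn": "send_rows", "kwargs": {
  "steps": [0,0,0,2.4,0.1,0,0.4,0,0,0,2.4,0.1,0,0.4,0,0,0,2.3,0.1,0,0.4,0,0,0,0,0,1.5,0.4,0,0,0,0,0,2,0.4,0,0,0,0,0,1.5,0.4,0,0,0,0,0,0.6,0.4,0,0,0,0,0,0,0.4,0,0,0,0,0,0,0.4,0,0,0,0,0,0,0.4]
}}

```text
clock: 9.95
ee_pos: [0.5516, -0.09, 0.0612]
orientation: [0.001, 0.208, 0.978, 0.0]
contact_force: [-0.1, -1.0, 0.2]
grip_width: 0.0495
grip_force: 20.0
```

```bash
cat >> h.py <<'E'
from scipy.spatial.transform import Rotation
def tool(tag):
    z=np.load(tag+".npz"); im,C=z["im"],z["C"]; s=arm.state();q=s['orientation'];Rm=Rotation.from_quat([q[1],q[2],q[3],q[0]])
    h=cv2.cvtColor(im,cv2.COLOR_RGB2HSV)
    T=lambda P:1000*Rm.inv().apply(P-s['ee_pos'])
    m=((h[...,0]<18)&(h[...,1]>130)&(h[...,2]>90)&(C[...,2]>.025)&(C[...,2]<.06)).astype(np.uint8)
    n,l,st,ce=cv2.connectedComponentsWithStats(m)
    for i in range(1,n):
        if st[i,4]>25: print("stop",st[i,4],ce[i].round(),T(np.median(C[l==i],0)[None])[0].round(1))
    m=(h[...,0]>95)&(h[...,0]<130)&(h[...,1]>140); L=T(C[m]); L=L[abs(L[:,2]+29.6)<5]
    print("lid z",np.median(C[m][:,2]),np.percentile(L,[.5,99.5],0).round(1))
E
python3 -c "
from h import *
look(['seat_free'],'w7');tool('w7')"
```

```text
tcp [ 0.5516 -0.09    0.0612] [6.000e-04 2.080e-01 9.781e-01 1.000e-04] q [-0.28  0.53  0.43  1.99 -0.34  0.69  1.51] t 9.95 F [-0.1 -1.   0.2] w 0.049462771489513904 19.999938905239105
cam [ 0.484 -0.059  0.223]
stop 83 [292. 194.] [23.7 21.4 22. ]
stop 145 [434. 195.] [ 23.1 114.7  22.3]
stop 174 [503. 195.] [ 22.8 159.9  22.7]
stop 92 [224. 195.] [ 23.3 -22.5  22.1]
stop 125 [424. 257.] [-21.7 114.9  22.5]
lid z 0.09093829919947335 [[-14.4 -23.9 -31.2]
 [ 23.2  25.6 -25.3]]
```

View pics/w7.png

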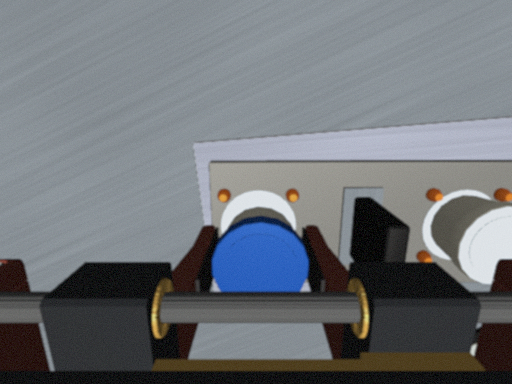

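{"fn": "send_rows", "kwargs": {
  "steps": [0,0,0,0.1,-0.15,0,0.4,0,0,0,0,0,0,0.4,0,0,0,0,0,0.5,0.4,0,0,0,0,0,0.5,0.4,0,0,0,0,0,0.5,0.4,0,0,0,0,0,0.3,0.4,0,0,0,0,0,0.2,0.4,0,0,0,0,0,0,0.4,0,0,0,0,0,0,0.4]
}}

```text
clock: 10.95
ee_pos: [0.5495, -0.0907, 0.0407]
orientation: [0.0, 0.208, 0.978, 0.0]
contact_force: [-0.5, 0.5, -1.2]
grip_width: 0.0494
grip_force: 20.0
```

```bash
python3 -c "
from h import *
look([],'w8',True);tool('w8')"
```

```text
tcp [ 0.5495 -0.0907  0.0407] [0.     0.2079 0.9782 0.    ] q [-0.26  0.56  0.41  2.   -0.36  0.65  1.53] t 10.95 F [-0.5  0.5 -1.2] w 0.04940459374921001 19.999866485595703
cam [ 0.482 -0.06   0.203]
stop 131 [222. 207.] [ 21.6 -21.1   1.4]
stop 119 [298. 206.] [22.1 23.2  1.8]
stop 193 [456. 207.] [ 21.6 116.1   1.8]
lid z 0.0704575344640197 [[-14.4 -24.  -31.4]
 [ 23.4  64.4 -25.3]]
```

{"fn": "send_rows", "kwargs": {
  "steps": [0,0,0,0,0,0.1,0.4,0,0,0,0,0,0,0.4,0,0,0,0,0,0,0.6,0,0,0,0,0,0,0.7,0,0,0,0,0,0,0.8,0,0,0,0,0,0,0.8,0,0,0,0,0,0,0.8,0,0,0,0,0,-1.5,0.8,0,0,0,0,0,-3,0.8,0,0,0,0,0,-3,0.8,0,0,0,0,0,-3,0.8,0,0,0,-1.5,0.0,-2,0.8,0,0,0,-1.5,0.0,0,0.8,0,0,0,0,0,0,0.8,0,0,0,0,0,0,0.8]
}}

```text
clock: 12.5
ee_pos: [0.5762, -0.1028, 0.1648]
orientation: [-0.0, 0.208, 0.978, -0.0]
contact_force: [-0.7, 0.2, -0.2]
grip_width: 0.0704
grip_force: 0.0
```

```bash
python3 -c "
from h import *
im,C=look(['cup_blue_center','carrier_grip','carrier'],'w9');tool('w9');stops('w9')
h=cv2.cvtColor(im,cv2.COLOR_RGB2HSV);m=(h[...,0]>95)&(h[...,0]<130)&(h[...,1]>140)&(C[...,2]>.06)
P=C[m];print('lid',P.mean(0),P.std(0));A=np.c_[P[:,:2]-P[:,:2].mean(0),np.ones(len(P))];print('slope',np.linalg.lstsq(A,P[:,2],rcond=None)[0])
"
```

```text
cup_blue_center 0.74 [ 0.5508 -0.0914  0.0503]
cup_blue_center 0.65 [ 0.5164 -0.3336  0.016 ]
carrier_grip 0.76 [ 0.578  -0.0283  0.0757]
carrier 0.76 [ 0.5768 -0.0266  0.0266]
tcp [ 0.5762 -0.1028  0.1648] [-4.000e-04  2.081e-01  9.781e-01 -0.000e+00] q [-0.32  0.43  0.51  1.86 -0.25  0.92  1.46] t 12.5 F [-0.7  0.2 -0.2] w 0.07039964026234816 0.0
cam [ 0.509 -0.072  0.326]
stop 53 [380. 139.] [ 50.2 116.7 124.6]
stop 301 [  4. 158.] [  30.5 -253.4  128.9]
stop 50 [375. 184.] [  5.4 116.9 124.6]
lid z 0.06891969988729385 [[ -6.  -34.6 -34.5]
 [  9.5  36.2 -24.7]]
stop 24 [237.2 139.2] [ 0.5209 -0.1007  0.0387]
stop 24 [283.  138.7] [ 0.5383 -0.0611  0.0386]
stop 53 [379.9 139.1] [0.5773 0.0246 0.0397]
stop 24 [427.5 137.2] [0.5941 0.0671 0.0388]
stop 301 [  4.  158.4] [ 0.4449 -0.3216  0.0354]
stop 50 [375.1 184.5] [0.6183 0.0065 0.0396]
stop 19 [236.9 185.2] [ 0.5618 -0.1209  0.0406]
stop 20 [283.7 185. ] [ 0.5816 -0.0771  0.039 ]
grip top? 514 [ 0.5791 -0.0289  0.0878] ((578.9215087890625, -27.0573787689209), (11.149496078491211, 41.69228744506836), 65.9937744140625)
lid [ 0.55183995 -0.09028346  0.14198081] [0.01536728 0.02515965 0.09435497]
slope [ 1.22781716 -0.64927096  0.14198081]
```

View pics/w9.png

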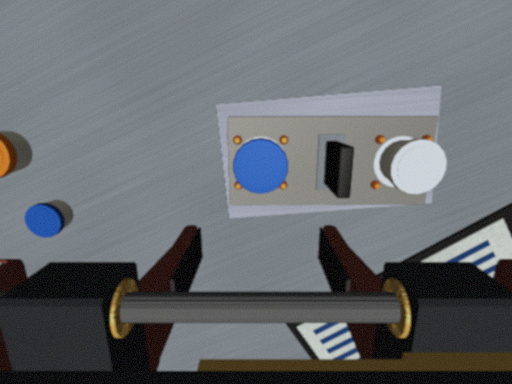

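The blue cup is seated: its lid at (260,165) is centred between the four stops, and its top at 69 mm means it stands flat. Next I'm moving over the grip with the fingers narrowed to clear the cups.

{"fn": "send_rows", "kwargs": {
  "steps": [0,0,0,0.8,2,0,0.4,0,0,0,1,2.4,0,0.4,0,0,0,1,2.5,1,0.4,0,0,0,0,0,2,0.4,0,0,0,0,0,1.5,0.4,0,0,0,0,0,0,0.4,0,0,0,0,0,0,0.4,0,0,0,0,0,0,0.4]
}}

```text
clock: 13.5
ee_pos: [0.5798, -0.0293, 0.1204]
orientation: [0.001, 0.209, 0.978, -0.0]
contact_force: [-0.8, 0.9, 0.0]
grip_width: 0.0353
grip_force: 0.0
```

```bash
python3 -c "
from h import *
im,C=look(['carrier_grip'],'w10')
s=arm.state();q=s['orientation'];Rm=Rotation.from_quat([q[1],q[2],q[3],q[0]])
L=1000*Rm.inv().apply(C.reshape(-1,3)-s['ee_pos']).reshape(C.shape)
m=(im.max(2)<60)&(abs(C[...,2]-.089)<.005)&(abs(L[...,1])<25)&(abs(L[...,0])<40);print(m.sum(),np.percentile(L[m],[1,50,99],0).round(1))"
```

```text
carrier_grip 0.66 [ 0.579  -0.0295  0.0754]
tcp [ 0.5798 -0.0293  0.1204] [ 5.000e-04  2.086e-01  9.780e-01 -0.000e+00] q [-0.41  0.47  0.47  1.9  -0.28  0.83  1.35] t 13.5 F [-0.8  0.9  0. ] w 0.03525798782394092 0.0
cam [0.512 0.002 0.282]
778 [[-19.6  -2.6  29.9]
 [  1.1   2.3  31.4]
 [ 21.9   7.9  35.6]]
```

View pics/w10.png

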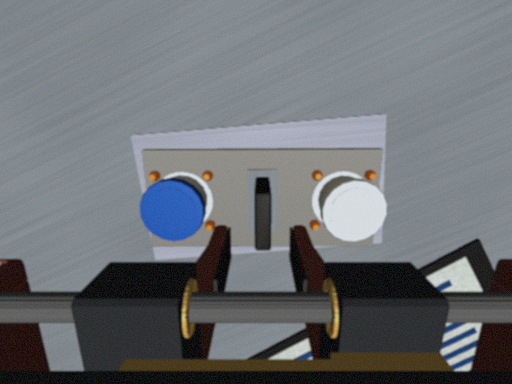

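{"fn": "send_rows", "kwargs": {
  "steps": [0,0,0,0.15,0.15,0.5,0.4,0,0,0,0,0,1.5,0.4,0,0,0,0,0,1.5,0.4,0,0,0,0,0,1.5,0.4,0,0,0,0,0,1,0.4,0,0,0,0,0,0.3,0.4,0,0,0,0,0,0,0.4,0,0,0,0,0,0,0.4,0,0,0,0,0,0,0.25,0,0,0,0,0,0,0.15,0,0,0,0,0,0,0,0,0,0,0,0,0,0,0,0,0,0,0,0,0,0,0,0,0,0,0,0,0],
  "grip_force": 45
}}

```text
invalid input at $.steps: expected a multiple of 7 numbers
```

```bash
cat >> h.py <<'E'
def plate(C,im):
    # tilt of the plate: fit to visible plate pixels
    return
E
python3 -c "
from h import *
look(['carrier','cup_blue_center','cup_white_center'],'w11')"
```

```text
carrier 0.59 [ 0.5771 -0.0256  0.0263]
cup_white_center 0.94 [0.6055 0.0418 0.0501]
tcp [ 0.5799 -0.029   0.1205] [7.000e-04 2.083e-01 9.781e-01 2.000e-04] q [-0.41  0.47  0.47  1.9  -0.28  0.83  1.35] t 13.6 F [-0.1  0.4  0.4] w 0.03547398344494241 0.0
cam [0.512 0.002 0.282]
```

{"fn": "send_rows", "kwargs": {
  "steps": [0,0,0,0.15,0.15,0.5,0.4,0,0,0,0,0,1.5,0.4,0,0,0,0,0,1.5,0.4,0,0,0,0,0,1.5,0.4,0,0,0,0,0,1,0.4,0,0,0,0,0,0.3,0.4,0,0,0,0,0,0,0.4,0,0,0,0,0,0,0.4,0,0,0,0,0,0,0.25,0,0,0,0,0,0,0.15,0,0,0,0,0,0,0,0,0,0,0,0,0,0,0,0,0,0,0,0,0,0,0,0,0,0,0,0],
  "grip_force": 45
}}

```text
clock: 15.2
ee_pos: [0.5788, -0.0264, 0.057]
orientation: [0.0, 0.208, 0.978, 0.0]
contact_force: [-0.4, -0.1, 4.3]
grip_width: 0.0117
grip_force: 45.0
```

```bash
python3 -c "
from h import *
look(['carrier','cup_blue_center','cup_white_center'],'w11')"
```

```text
carrier 0.84 [ 0.5813 -0.028   0.0252]
cup_blue_center 0.73 [ 0.5486 -0.0908  0.0484]
cup_white_center 0.62 [0.609  0.0432 0.0505]
tcp [ 0.5788 -0.0264  0.057 ] [2.000e-04 2.079e-01 9.782e-01 1.000e-04] q [-0.38  0.56  0.42  1.94 -0.34  0.71  1.4 ] t 15.2 F [-0.4 -0.1  4.3] w 0.011702901976355774 45.00009477138519
cam [0.511 0.005 0.219]
```

Gripped at 11.7 mm and 45 N. Now a slow lift to about 13.5 cm above the block.

{"fn": "send_rows", "kwargs": {
  "steps": [0,0,0,0,0,-0.2,0,0,0,0,0,0,-0.4,0,0,0,0,0,0,-0.6,0,0,0,0,0,0,-0.8,0,0,0,0,0,0,-1,0,0,0,0,0,0,-1,0,0,0,0,0,0,-1,0,0,0,0,0,0,-1,0,0,0,0,0,0,-1,0,0,0,0,0,0,-1,0,0,0,0,0,0,-1,0,0,0,0,0,0,-1,0,0,0,0,0,0,-1,0,0,0,0,0,0,-0.9,0,0,0,0,0,0,-0.7,0,0,0,0,0,0,-0.5,0,0,0,0,0,0,-0.3,0,0,0,0,0,0,-0.1,0,0,0,0,0,0,0,0,0,0,0,0,0,0,0]
}}

```text
clock: 17.4
ee_pos: [0.5783, -0.0264, 0.1913]
orientation: [-0.0, 0.208, 0.978, -0.0]
contact_force: [-1.4, -0.8, -6.6]
grip_width: 0.012
grip_force: 45.0
```

```bash
python3 -c "
from h import *
im,C=look(['carrier','cup_blue_center','cup_white_center'],'w12')
s=arm.state();q=s['orientation'];Rm=Rotation.from_quat([q[1],q[2],q[3],q[0]])
L=1000*Rm.inv().apply(C.reshape(-1,3)-s['ee_pos']).reshape(C.shape)
m=(abs(L[...,2]-24)<10)&(abs(L[...,0])<43)&(abs(L[...,1])<100)
P=L[m]
for _ in range(4):
    c=np.linalg.lstsq(np.c_[P[:,:2],np.ones(len(P))],P[:,2],rcond=None)[0]; r=P[:,2]-np.c_[P[:,:2],np.ones(len(P))]@c; P=P[abs(r)<2]
print('plate tilt deg',np.degrees(c[:2]),'z',c[2],len(P)); print('moment',s['moment'])"
```

```text
carrier 0.32 [ 0.5784 -0.0295  0.2113]
cup_blue_center 0.92 [ 0.516  -0.3358  0.0138]
cup_blue_center 0.59 [ 0.5472 -0.0913  0.1845]
cup_white_center 0.79 [0.6065 0.045  0.1854]
tcp [ 0.5783 -0.0264  0.1913] [-3.000e-04  2.079e-01  9.782e-01 -1.000e-04] q [-0.46  0.38  0.51  1.85 -0.22  0.97  1.3 ] t 17.4 F [-1.4 -0.8 -6.6] w 0.011977777976715478 44.99814212322235
cam [0.511 0.005 0.354]
plate tilt deg [0.09403155 0.0016403 ] z 23.96564178342104 16530
moment [-0.00658971 -0.02822292 -0.01078173]
```

View pics/w12.png

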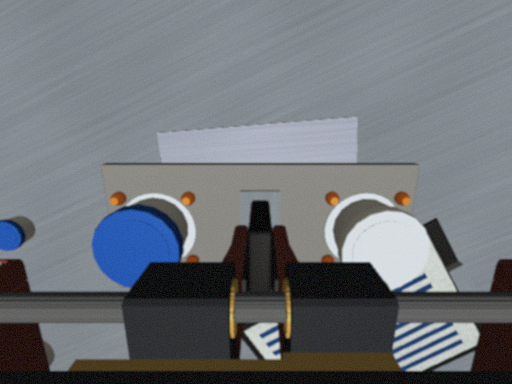

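The carrier is level (tilt under 0.1°), its underside is about 13 cm above the block, and both cups are in their seats. I'm handing in.

```bash
python3 -c "
from bench import arm
print(abs(arm.state()['joint_velocities']).max(),arm.finish_job())"
```

```text
the job is handed in; nothing more can be done
0.001247991942541506 None
```

The middle-sized blue-lidded cup stands flat in the free seat, and the arm is holding the carrier level and still about 13 cm above the block with both cups seated; handed in at about 17.5 s, no verdict returned.

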